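Hang the dice cups to drain, start the dryer, shut the pen

ROBOT

A 6-joint arm with a two-finger parallel gripper is mounted at the origin on the work surface. World frame = base frame: x ahead of the robot, y to its left, z up, the work surface at z = 0. Lengths are in m, angles in rad, forces in N, time in s.
With the tool pointing down it reaches from about 0.3 to 0.825 m from the base axis. Payload 5.4 kg.
Tool frame: the origin (TCP) lies at the very end of the fingers, on their centre line; the grasp point (between the pads) lies 19 mm behind it; z points along the fingers, x is the direction in which the jaws open and shut, and the axes are right-handed (so a half turn about z gives the same grasp; the last joint's range is limited). The gripper opens to 92 mm and grips with 3 to 60 N. Pads are 20 mm wide; open, the fingers measure 128 mm over their backs; the gripper's body (75 mm by 189 mm) begins 69 mm behind the grasp point.
Start: joints at [1.1, 0.158, 1.597, -0, 1.386, -0.21], TCP at [0.148, 0.556, 0.215] pointing down, gripper open.
Joint ranges: [-2.91, 2.91], [-0.94, 2.29], [0.18, 2.7], [-1.29, 4.43], [0.17, 2.64], [-3, 3]. Speed limits (rad/s): [2.57, 2.57, 3.14, 3.14, 3.14, 3.14].

INTERFACE

Orientations are given as a rotation vector (axis times angle).
In Python, from workcell import bot gives the robot as it stands. Calls block until the motion is done:
- bot.goto(position, orientation): joint-space move of the TCP to a pose.
- bot.line_to(position, rot=None, max_speed=0.15): straight line of the TCP; rot=None keeps the orientation; max_speed is the mean speed in m/s.
- bot.set_joints(angles): joint-space move.
- bot.set_gripper(opening, newtons=None): opening from 0.0 (shut) to 1.0 (fully open); newtons is the grip in N (None keeps the last); returns when the fingers have stopped.
- bot.hold(seconds).
- bot.inverse_kinematics(position, orientation): joint angles nearest the present ones, or None.
- bot.read_camera(name): name is "scene" or "top" or "wrist"; returns a dict with "pixels" (400x640x3 uint8, blue, green, red), "fx", "fy", "cx", "cy" (pixels), "R" (3x3) and "t" (3): a world point X has camera coordinates R X + t. Camera axes: x right, y down, z forward; pixel columns grow to the right and rows downward; lengths in m; the calibration is good to about 2 mm. A picture is of the moment at which its call begins. There is no depth.
A pose or a line that the arm cannot do raises bot.MotionError and nothing moves.
- bot.job_done(): hands the job in, once; it reports no verdict.
Readings, each from a call of its own:
- bot.current_clock(): time.
- bot.current_joints(): joint angles.
- bot.current_joint_vel(): joint speeds.
- bot.current_effort(): joint torques, N m.
- bot.current_ee_pos(): TCP position.
- bot.current_tool_rot(): TCP orientation.
- bot.current_contact_force(): force on the tool from outside, world axes, zero at the start.
- bot.current_ft_torque(): the same for the moment, N m.
- bot.current_opening(): opening from 0.0 (shut) to 1.0 (fully open).
Only numpy, scipy, OpenCV 4.12 (cv2) and the standard library are available. Lean on these libraries where they do the work, as an engineer would, in place of code of your own. Each camera call takes 0.05 s, during which the arm holds its last target. There are 200 camera calls.

TASK

Hang every dice cup that stands in the pen mouth-down on the draining stand's leaning pegs, one to a peg and fully seated; once they all hang, start the drying by pressing the console's keys right down one at a time: the large key, then the small one, then the medium one. Also slide the pen's gate fully shut, and leave the owl (upright), coaster, die and bell token in the pen.

Things in the scene. Friction and masses are not known exactly. Their poses are not given: they have to be found in the camera images.
- cup1_mid (a point): White plastic dice cup with a heavy steel lip at its mouth, straight and round: 60 mm across (lip 61), 72 mm tall, wall 4 mm (52 mm inside), closed end 6 mm thick, about 140 g. Point: its centre, on the axis half-way up; z runs from the open mouth to the closed end. Starts standing mouth-down in the pen (z up). May be absent: there are 3 or 4 cups.
- cup2_mid (a point): White plastic dice cup with a heavy steel lip at its mouth, straight and round: 60 mm across (lip 61), 72 mm tall, wall 4 mm (52 mm inside), closed end 6 mm thick, about 140 g. Point: its centre, on the axis half-way up; z runs from the open mouth to the closed end. Starts standing mouth-down in the pen (z up). May be absent: there are 3 or 4 cups.
- cup3_mid (a point): White plastic dice cup with a heavy steel lip at its mouth, straight and round: 60 mm across (lip 61), 72 mm tall, wall 4 mm (52 mm inside), closed end 6 mm thick, about 140 g. Point: its centre, on the axis half-way up; z runs from the open mouth to the closed end. Starts standing mouth-down in the pen (z up). May be absent: there are 3 or 4 cups.
- cup4_mid (a point): White plastic dice cup with a heavy steel lip at its mouth, straight and round: 60 mm across (lip 61), 72 mm tall, wall 4 mm (52 mm inside), closed end 6 mm thick, about 140 g. Point: its centre, on the axis half-way up; z runs from the open mouth to the closed end. Starts standing mouth-down in the pen (z up). May be absent: there are 3 or 4 cups.
- peg1_seat (a point): Draining peg (wood, 30 mm thick, domed tip) leaning 23 degrees from upright towards the stand's front; 4 in a row, 90 mm apart, on a 40 mm high base, peg1 at the stand's left (+y) end. Point: on the peg's axis 30 mm below its tip, where a seated cup's centre comes when its closed end rests on the tip (a loose cup sags some mm and degrees). z: along the peg to its tip. Any cup fits any peg.
- peg2_seat (a point): Draining peg (wood, 30 mm thick, domed tip) leaning 23 degrees from upright towards the stand's front; 4 in a row, 90 mm apart, on a 40 mm high base, peg1 at the stand's left (+y) end. Point: on the peg's axis 30 mm below its tip, where a seated cup's centre comes when its closed end rests on the tip (a loose cup sags some mm and degrees). z: along the peg to its tip. Any cup fits any peg.
- peg3_seat (a point): Draining peg (wood, 30 mm thick, domed tip) leaning 23 degrees from upright towards the stand's front; 4 in a row, 90 mm apart, on a 40 mm high base, peg1 at the stand's left (+y) end. Point: on the peg's axis 30 mm below its tip, where a seated cup's centre comes when its closed end rests on the tip (a loose cup sags some mm and degrees). z: along the peg to its tip. Any cup fits any peg.
- peg4_seat (a point): Draining peg (wood, 30 mm thick, domed tip) leaning 23 degrees from upright towards the stand's front; 4 in a row, 90 mm apart, on a 40 mm high base, peg1 at the stand's left (+y) end. Point: on the peg's axis 30 mm below its tip, where a seated cup's centre comes when its closed end rests on the tip (a loose cup sags some mm and degrees). z: along the peg to its tip. Any cup fits any peg.
- gate (a joint): The pen's sliding wooden gate, in m: 0 = fully shut (its stop), up to 0.10 open; slides along the pen's right-hand wall, against about 1.5 N of friction, and stays where it is left.
- gate_grip (a point): Middle of the dark wooden grip block that stands on top of the gate (20 mm along the sliding direction, 14 mm across it, from 39 to 69 mm above the table; this point at 55 mm). The gate shuts towards its -x and opens towards its +x; x lies along the sliding direction.
- key_large (a joint): Travel of the large round key of the drying console, in m: 0 = up, 0.006 = fully down; sprung, about 4 N at the bottom.
- key_large_top (a point): Centre of the top face of the large round key (36 mm in diameter) on the low console; it is pressed straight down. The keys stand in a row 55 mm apart, in a different order from start to start.
- key_small (a joint): Travel of the small round key of the drying console, in m: 0 = up, 0.006 = fully down; sprung, about 4 N at the bottom.
- key_small_top (a point): Centre of the top face of the small round key (16 mm in diameter) on the low console; it is pressed straight down. The keys stand in a row 55 mm apart, in a different order from start to start.
- key_medium (a joint): Travel of the medium round key of the drying console, in m: 0 = up, 0.006 = fully down; sprung, about 4 N at the bottom.
- key_medium_top (a point): Centre of the top face of the medium round key (25 mm in diameter) on the low console; it is pressed straight down. The keys stand in a row 55 mm apart, in a different order from start to start.
- pen: The dice pen: a ring of wooden walls 10 mm thick and 30 mm high on the table, 220 mm (x) by 310 mm (y) inside; the origin is at its middle on the table; the gate runs along its -y wall.
- owl_mid (a point): Chunky brown ceramic owl in the pen, about 62 mm across and 76 mm tall; this point on its axis, 33 mm up. Stays in the pen, upright.
- coaster: Round sandstone coaster in the pen, 80 mm across, 9 mm thick, origin under its centre. Stays in the pen.
- die: Yellow pearlescent die in the pen, 18 mm, origin under its centre. Stays in the pen.
- token: Small copper bell token in the pen, 22 mm across, 22 mm tall, origin under its centre. Stays in the pen.

How it is judged:
On the way, in this order (a step that is already met when the one before it is completed fails the run):
1. every cup present hangs seated on a peg, let go (((distance between cup1_mid and peg1_seat below 0.018 m and angle between the z axis of cup1_mid and the z axis of peg1_seat, either way round below 0.45 rad) or (distance between cup1_mid and peg2_seat below 0.018 m and angle between the z axis of cup1_mid and the z axis of peg2_seat, either way round below 0.45 rad) or (distance between cup1_mid and peg3_seat below 0.018 m and angle between the z axis of cup1_mid and the z axis of peg3_seat, either way round below 0.45 rad) or (distance between cup1_mid and peg4_seat below 0.018 m and angle between the z axis of cup1_mid and the z axis of peg4_seat, either way round below 0.45 rad)) and contact force between each of cup1, cup2, cup3, cup4 and the fingers below 0.2 N and ((distance between cup2_mid and peg1_seat below 0.018 m and angle between the z axis of cup2_mid and the z axis of peg1_seat, either way round below 0.45 rad) or (distance between cup2_mid and peg2_seat below 0.018 m and angle between the z axis of cup2_mid and the z axis of peg2_seat, either way round below 0.45 rad) or (distance between cup2_mid and peg3_seat below 0.018 m and angle between the z axis of cup2_mid and the z axis of peg3_seat, either way round below 0.45 rad) or (distance between cup2_mid and peg4_seat below 0.018 m and angle between the z axis of cup2_mid and the z axis of peg4_seat, either way round below 0.45 rad)) and ((distance between cup3_mid and peg1_seat below 0.018 m and angle between the z axis of cup3_mid and the z axis of peg1_seat, either way round below 0.45 rad) or (distance between cup3_mid and peg2_seat below 0.018 m and angle between the z axis of cup3_mid and the z axis of peg2_seat, either way round below 0.45 rad) or (distance between cup3_mid and peg3_seat below 0.018 m and angle between the z axis of cup3_mid and the z axis of peg3_seat, either way round below 0.45 rad) or (distance between cup3_mid and peg4_seat below 0.018 m and angle between the z axis of cup3_mid and the z axis of peg4_seat, either way round below 0.45 rad)) and ((distance between cup4_mid and peg1_seat below 0.018 m and angle between the z axis of cup4_mid and the z axis of peg1_seat, either way round below 0.45 rad) or (distance between cup4_mid and peg2_seat below 0.018 m and angle between the z axis of cup4_mid and the z axis of peg2_seat, either way round below 0.45 rad) or (distance between cup4_mid and peg3_seat below 0.018 m and angle between the z axis of cup4_mid and the z axis of peg3_seat, either way round below 0.45 rad) or (distance between cup4_mid and peg4_seat below 0.018 m and angle between the z axis of cup4_mid and the z axis of peg4_seat, either way round below 0.45 rad))), for 0.3 s.
2. the large key is pressed down (value of joint key_large above 0.0045 m), for 0.05 s.
3. the small key is pressed down (value of joint key_small above 0.0045 m), for 0.05 s.
4. the medium key is pressed down (value of joint key_medium above 0.0045 m), for 0.05 s.
At the end, for the whole second after the job is handed in: Every cup present hangs on a peg with its centre within 18 mm of the peg's seat point and its axis within 0.45 rad of the peg, let go and at rest; the gate is within 8 mm of shut; the keys are up; the owl, coaster, die and token are inside the pen (all of step 1 and linear speed of each of cup1, cup2, cup3, cup4 below 0.03 m/s and value of joint gate below 0.008 m and value of joint each of key_large, key_small, key_medium below 0.002 m and x of owl_mid in the frame of pen between -0.115 and 0.115 m and y of owl_mid in the frame of pen between -0.16 and 0.16 m and x of coaster in the frame of pen between -0.115 and 0.115 m and y of coaster in the frame of pen between -0.16 and 0.16 m and x of die in the frame of pen between -0.115 and 0.115 m and y of die in the frame of pen between -0.16 and 0.16 m and x of token in the frame of pen between -0.115 and 0.115 m and y of token in the frame of pen between -0.16 and 0.16 m); the robot touches nothing.
It fails at once if two keys are pressed at once (value of joint each of key_large, key_small above 0.0025 m or value of joint each of key_large, key_medium above 0.0025 m or value of joint each of key_small, key_medium above 0.0025 m).
It fails at once if the owl is tipped over (angle between owl_mid's own z axis and vertical above 0.7 rad).
Of cup1, cup2, cup3, cup4 only 3 to 4 are there at a start; the rules pass over those that are not, and their reading is None.
At some moment in a run one of cup1, cup2, cup3, cup4 may be knocked a few centimetres aside while the robot is not near it.
It also fails if it takes over 208 s, if anything falls off the work surface, if the arm or the gripper's body presses on something with over 40 N, if the wrist force passes 120 N, or if a joint passes its speed limit or range.

## Working session

There is one attempt and no reset: what is moved stays moved. The work goes in short steps, each a Python script; the robot and the scene stay as the last script left them, time stands still between calls to the robot, and variables do not carry over. Pictures are saved under pics/ and viewed, about 12 in all and at most 16, crops included, and the job is handed in when it is done.

```bash
ls; mkdir -p pics; python3 - <<'E'
from workcell import bot
import cv2,numpy as np
for n in("top","scene"):
    c=bot.read_camera(n); cv2.imwrite(f"pics/{n}0.png",c["pixels"])
    print(n,c["fx"],c["fy"],c["cx"],c["cy"],np.round(c["R"],4).tolist(),np.round(c["t"],4).tolist())
print(bot.current_clock(), bot.current_tool_rot())
E
```

```text
pics
top 460.96510199869624 460.96510199869624 313.5227734125706 203.11794780071105 [[0.1158, -0.9933, 0.0033], [-0.9707, -0.1139, -0.2116], [0.2105, 0.0213, -0.9774]] [-0.0301, 0.5373, 1.0069]
scene 391.8779306447459 391.8779306447459 320.95849859020046 202.48183110308446 [[0.8121, 0.5834, 0.0063], [0.4424, -0.6087, -0.6586], [-0.3804, 0.5376, -0.7525]] [-0.446, -0.1395, 1.1854]
0.1 [ 2.49085716e+00  1.91333128e+00 -2.42116118e-03]
```

View pics/top0.png

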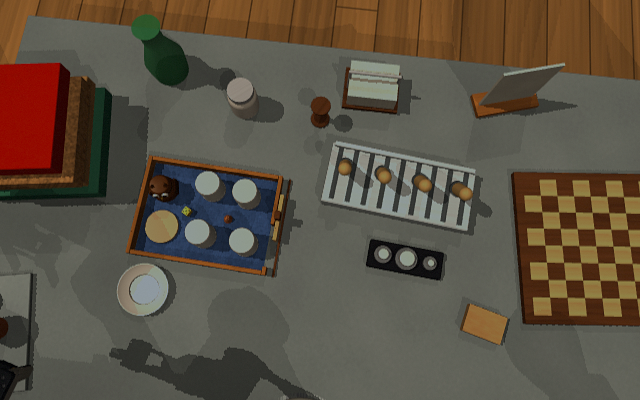

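View pics/scene0.png

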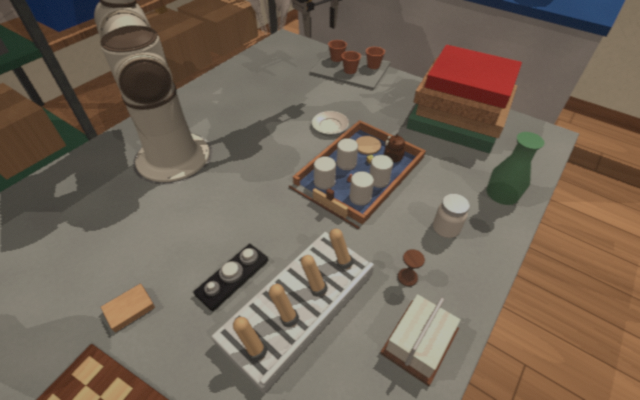

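The top view shows four cups at about (208,184), (245,192), (199,233) and (242,241). The owl is at (161,188), the coaster at (161,226), the die at (186,211), the token at (228,219) and the gate grip near (277,215). Peg tips are at (345,166) to (461,190), and the keys run medium (383,254), large (407,258), small (430,263).

```bash
cat > h.py <<'E'
import numpy as np, cv2
from workcell import bot
def uvray(c,p):
    R=np.array(c["R"]);t=np.array(c["t"])
    d=R.T@np.array([(p[0]-c["cx"])/c["fx"],(p[1]-c["cy"])/c["fy"],1.]); return -R.T@t,d
def plane(c,p,z):
    o,d=uvray(c,p); return o+d*(z-o[2])/d[2]
def proj(c,X):
    q=np.array(c["R"])@np.array(X)+np.array(c["t"]); return np.array([c["fx"]*q[0]/q[2]+c["cx"],c["fy"]*q[1]/q[2]+c["cy"]])
def tri(c1,p1,c2,p2):
    o1,d1=uvray(c1,p1);o2,d2=uvray(c2,p2)
    s=np.linalg.lstsq(np.c_[d1,-d2],o2-o1,rcond=None)[0]
    a,b=o1+s[0]*d1,o2+s[1]*d2; return (a+b)/2,np.linalg.norm(a-b)
def blobs(mask,amin,amax):
    n,l,s,c=cv2.connectedComponentsWithStats(mask.astype(np.uint8))
    return [(c[i],s[i]) for i in range(1,n) if amin<s[i,4]<amax]
E
python3 - <<'E'
from h import *
t=cv2.imread("pics/top0.png");s=cv2.imread("pics/scene0.png")
a=cv2.resize(t[140:290,120:480],None,fx=2.2,fy=2.2,interpolation=cv2.INTER_CUBIC)
b=cv2.resize(s[110:390,190:440],None,fx=2.1,fy=2.1,interpolation=cv2.INTER_CUBIC)
cv2.imwrite("pics/topc.png",a);cv2.imwrite("pics/scenec.png",b)
E
```

```text
(no output)
```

View pics/topc.png

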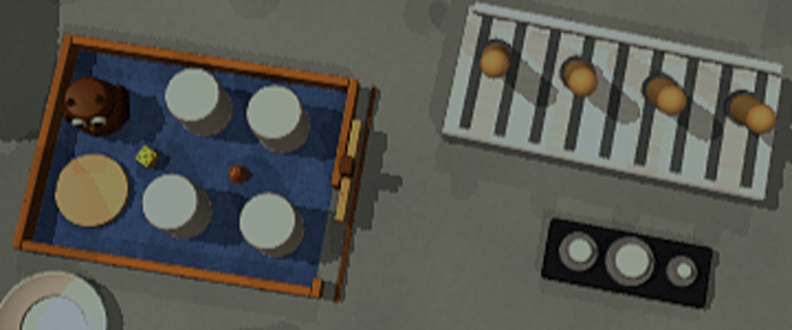

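View pics/scenec.png

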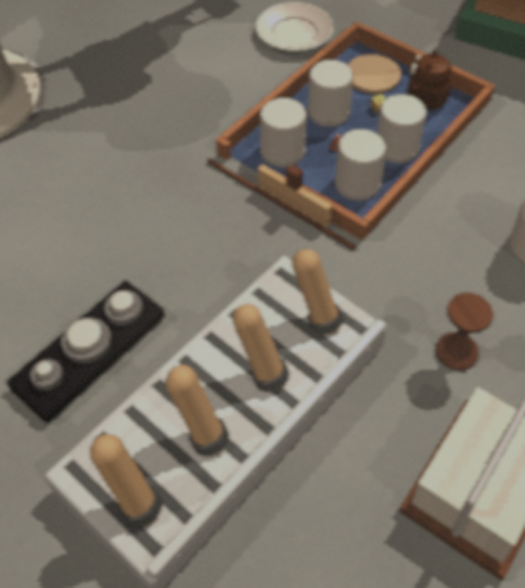

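The crops show the gate's dark grip at top-crop (347,165), with the gap towards the robot. The pegs lean towards the console and robot side. Now I'll measure.

```bash
python3 - <<'E'
from h import *
ct=bot.read_camera("top");cs=bot.read_camera("scene");T=ct["pixels"];S=cs["pixels"]
np.set_printoptions(precision=4,suppress=True)
print("cam",uvray(ct,(0,0))[0],uvray(cs,(0,0))[0])
h=cv2.cvtColor(T,cv2.COLOR_BGR2HSV); 
print("hsv cup top/side",h[184,205],h[197,222],"peg",h[166,345],h[175,384],"base",h[185,400],"key",h[258,407],"grip",h[215,277], "console",h[262,395])
m=(h[...,1]<50)&(h[...,2]>150); m[:,:140]=0;m[:,300:]=0;m[:150]=0;m[280:]=0
for c,s in blobs(m,80,3000): print("cup top",c,s[2:],plane(ct,c,.072))
mp=(h[...,0]<22)&(h[...,1]>90)&(h[...,2]>90); mp[:,:325]=0;mp[:,480:]=0;mp[:140]=0;mp[235:]=0
hs=cv2.cvtColor(S,cv2.COLOR_BGR2HSV)
ms=(hs[...,0]<22)&(hs[...,1]>75)&(hs[...,2]>60); ms[:,:225]=0;ms[:,360:]=0;ms[:222]=0;ms[375:]=0
A=sorted(blobs(mp,40,900),key=lambda b:b[0][0]);B=sorted(blobs(ms,80,900),key=lambda b:-b[0][0])
for (c,s) in A: print("pegtop",c,s)
for (c,s) in B: print("pegscn",c,s)
mk=(h[...,1]<70)&(h[...,2]>110); mk[:,:362]=0;mk[:,450:]=0;mk[:238]=0;mk[280:]=0
for c,s in blobs(mk,8,900):
    if 245<c[1]<272 and s[4]<400: print("key",c,s,plane(ct,c,.03))
E
```

```text
cam [0.313  0.0099 1.0979] [ 0.8748 -0.4619  0.8029]
hsv cup top/side [ 63  17 153] [20 14 53] peg [ 20 144 145] [ 23 134 146] base [30  8 33] key [ 50  25 153] grip [ 12 202  77] console [30  9 29]
cup top [206.8329 182.3956] [ 24  22 407] [0.5539 0.2814 0.072 ]
cup top [244.0147 190.2738] [ 23  22 409] [0.5454 0.1938 0.072 ]
cup top [196.5548 231.0205] [ 24  23 438] [0.4397 0.2857 0.072 ]
cup top [241.0113 239.8423] [ 25  23 444] [0.4316 0.1836 0.072 ]
cup top [157.1449 273.4493] [ 19  14 138] [0.3365 0.3559 0.072 ]
pegtop [343.7851 167.4463] [338 160  13  15 121]
pegtop [383.1957 175.2101] [377 168  14  15 138]
pegtop [423.0063 183.0253] [414 176  18  15 158]
pegtop [462.8547 191.095 ] [452 184  21  16 179]
pegscn [339.4795 246.1682] [330 229  21  36 440]
pegscn [312.446  273.2546] [301 255  24  37 491]
pegscn [281.75   302.4482] [269 283  27  39 560]
pegscn [247.965  336.1629] [233 317  31  39 657]
key [383.1852 253.5185] [379 249  10  10  81] [ 0.4432 -0.141   0.03  ]
key [406.8156 257.9721] [400 251  15  15 179] [ 0.4393 -0.1961  0.03  ]
key [430.5 262.5] [428 260   6   6  32] [ 0.4353 -0.2512  0.03  ]
```

```bash
python3 - <<'E'
from h import *
np.set_printoptions(precision=4,suppress=True)
ct=bot.read_camera("top");cs=bot.read_camera("scene");T=ct["pixels"];S=cs["pixels"]
h=cv2.cvtColor(T,cv2.COLOR_BGR2HSV);hs=cv2.cvtColor(S,cv2.COLOR_BGR2HSV)
mp=(h[...,0]<24)&(h[...,1]>90)&(h[...,2]>60); mp[:,:325]=0;mp[:,480:]=0;mp[:140]=0;mp[235:]=0
ms=(hs[...,0]<22)&(hs[...,1]>75)&(hs[...,2]>60); ms[:,:225]=0;ms[:,360:]=0;ms[:222]=0;ms[375:]=0
def ends(mask,box,d):
    x,y,w,hh,_=box; ys,xs=np.nonzero(mask[y:y+hh,x:x+w]); P=np.c_[xs+x,ys+y].astype(float); c=P.mean(0)
    if d is None:
        u=np.linalg.svd(P-c,full_matrices=False)[2][0]; u=u*(-np.sign(u[1]))
    else: u=d
    q=(P-c)@u; return c,u,q.min(),q.max(),P
A=sorted(blobs(mp,40,900),key=lambda b:b[0][0]);B=sorted(blobs(ms,80,900),key=lambda b:-b[0][0])
tips=[]
for (a,sa),(b,sb) in zip(A,B):
    c,u,lo,hi,P=ends(ms,sb,None); r=.015/ (np.array(cs["R"])@[.57,-.2,.12]+cs["t"])[2]*cs["fx"]
    dome=c+u*(hi+.5-r); base=c+u*(lo)
    # top: dome circle = lower-right end towards image; iterate with predicted lean direction
    ca,_,_,_,PA=ends(mp,sa,np.array([1,0.]))
    # for each top candidate pixel, pick point minimising ray gap along blob
    bp=plane(cs,base,.04)
    pb=proj(ct,bp); d=ca-pb; d=d/np.linalg.norm(d); q=(PA-ca)@d; rt=.015/.96*ct["fx"]
    dt=ca+d*(q.max()+.5-rt)
    X,g=tri(cs,dome,ct,dt); tips.append(X)
    v=X-bp; print("dome",X,"gap",g,"basept",bp,"topbase",pb,"topdome",dt,sa[2:],"lean",np.degrees(np.arctan2(np.hypot(*v[:2]),v[2])),v)
tips=np.array(tips); print(np.linalg.norm(np.diff(tips,axis=0),axis=1))
for i in range(360,0): pass
# stand outline
m=(h[...,1]<40)&(h[...,2]>70); m[:,:318]=0;m[:,480:]=0;m[:138]=0;m[235:]=0
m=cv2.morphologyEx(m.astype(np.uint8),cv2.MORPH_CLOSE,np.ones((9,9)))
cn=max(cv2.findContours(m,0,2)[0],key=cv2.contourArea); bx=cv2.boxPoints(cv2.minAreaRect(cn)); 
for p in bx: print("stand corner",p,plane(ct,p,.04))
for n,p in dict(grip=(277.7,215),gtop=(280.5,195),gbot=(275.5,240)).items(): print(n,plane(ct,p,.069 if n=="grip" else .035))
for p in [(152,157),(282,176),(265,272),(129,252)]: print("pen corner",plane(ct,p,.03))
E
```

```text
dome [ 0.6109 -0.028   0.1164] gap 0.004713748049325409 basept [ 0.6415 -0.0336  0.04  ] topbase [346.0213 165.4626] topdome [343.9494 167.4757] [ 14  16 162] lean 22.166320028678225 [-0.0306  0.0056  0.0764]
dome [ 0.6011 -0.1171  0.1147] gap 0.0038309619056563333 basept [ 0.6334 -0.123   0.04  ] topbase [383.025 172.919] topdome [383.6187 176.5952] [ 16  17 191] lean 23.67742784448345 [-0.0322  0.006   0.0747]
dome [ 0.5919 -0.2073  0.1157] gap 0.002771959182794271 basept [ 0.6249 -0.2132  0.04  ] topbase [420.5383 180.6115] topdome [424.3425 185.3401] [ 18  17 223] lean 23.870760101967807 [-0.033   0.0059  0.0757]
dome [ 0.5823 -0.2967  0.1182] gap 0.0033792169531039655 basept [ 0.6175 -0.3026  0.04  ] topbase [458.0548 187.8554] topdome [464.9888 193.8583] [ 21  18 252] lean 24.591550563340338 [-0.0353  0.006   0.0782]
[0.0896 0.0907 0.0899]
stand corner [318. 138.] [0.7025 0.0409 0.04  ]
stand corner [479. 138.] [ 0.7482 -0.3469  0.04  ]
stand corner [479. 234.] [ 0.5129 -0.3564  0.04  ]
stand corner [318. 234.] [0.4695 0.0142 0.04  ]
grip [0.4978 0.1099 0.069 ]
gtop [0.5524 0.113  0.035 ]
gbot [0.4448 0.1105 0.035 ]
pen corner [0.611  0.4346 0.03  ]
pen corner [0.6004 0.116  0.03  ]
pen corner [0.3694 0.125  0.03  ]
pen corner [0.3784 0.4439 0.03  ]
```

Checks hold: dome spacing is 90 mm, lean about 23.6°, key spacing 55 mm. I'll start with the gate, pushing the grip towards -x in force-checked steps.

```bash
cat >> h.py <<'E'
from scipy.spatial.transform import Rotation as Ro
def rv(z,x):
    z=np.array(z,float);z/=np.linalg.norm(z);x=np.array(x,float);x-=z*(x@z);x/=np.linalg.norm(x)
    return Ro.from_matrix(np.c_[x,np.cross(z,x),z]).as_rotvec()
ROW=np.array([-.106,-.994,0]);ROW/=np.linalg.norm(ROW)
FR=np.array([-.994,.106,0]);FR/=np.linalg.norm(FR)
AX=np.array([0,0,np.cos(np.radians(23))])+FR*np.sin(np.radians(23))
DOME=np.array([.5966,-.1623,.1163])
def seat(k): return DOME+(k-2.5)*.09*ROW-.015*AX
DOWN=rv([0,0,-1],-FR); PEGR=rv(-AX,-FR)
E
python3 - <<'E'
from h import *
np.set_printoptions(precision=3,suppress=True)
g=np.array([-.9992,.0395,0]); grip=np.array([.498,.110,.046]); R=rv([0,0,-1],-g)
bot.goto(grip-g*.047+[0,0,.1],R); bot.set_gripper(0)
bot.line_to(grip-g*.047); f0=np.array(bot.current_contact_force()); print("down",bot.current_ee_pos(),f0)
s=-.047
while s<.1:
    s+=.006 if s<.02 else .003
    bot.line_to(grip+g*s,max_speed=.08); f=np.array(bot.current_contact_force())-f0
    if abs(f@g)>8: break
print("stop",s,f,bot.current_ee_pos(),bot.current_clock())
bot.line_to(grip+g*(s-.03)); p=np.array(bot.current_ee_pos()); bot.line_to(p+[0,0,.15]); bot.set_gripper(.85)
E
```

```text
down [0.546 0.108 0.047] [ 0.181 -0.199  0.046]
stop 0.046000000000000006 [14.114  1.336 -8.998] [0.457 0.112 0.047] 9.375
```

```bash
python3 - <<'E'
from h import *
np.set_printoptions(precision=4,suppress=True)
bot.goto(seat(2.5)+AX*.2,PEGR)
w=bot.read_camera("wrist");t=bot.read_camera("top")
im=w["pixels"].copy()
for k in (1,2,3,4):
    for q in (seat(k)+.015*AX,seat(k)-AX*.07): 
        x=proj(w,q);print(k,x); cv2.circle(im,tuple(int(v) for v in x),4,(0,0,255),1)
cv2.imwrite("pics/w1.png",im)
cv2.imwrite("pics/t1.png",cv2.resize(t["pixels"][140:290,120:480],None,fx=2.2,fy=2.2,interpolation=cv2.INTER_CUBIC))
print(bot.current_clock(),bot.current_joints())
E
```

```text
1 [317.6785  51.4917]
1 [317.6145  65.3744]
2 [317.5639 142.636 ]
2 [317.5249 138.4219]
3 [317.4625 223.3033]
3 [317.4438 204.6015]
4 [317.3721 295.2021]
4 [317.37   264.8381]
13.2667 [-0.6245 -0.2824  1.927   0.2142  1.1542 -0.5729]
```

View pics/w1.png

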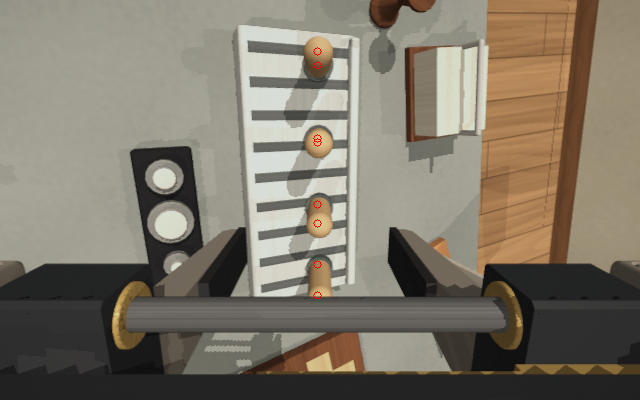

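View pics/t1.png

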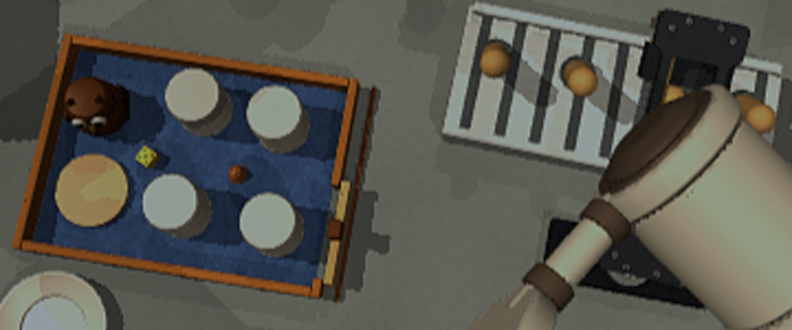

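The projected peg points fall on the pegs in the wrist view (peg1 dome at (318,52), peg2 at (318,141)). The gate now covers the gap, with its grip at crop (335,230). Next is the first cup.

```bash
cat >> h.py <<'E'
def cups():
    t=bot.read_camera("top");h=cv2.cvtColor(t["pixels"],cv2.COLOR_BGR2HSV)
    m=(h[...,1]<50)&(h[...,2]>150); m[:,:140]=0;m[:,300:]=0;m[:150]=0;m[280:]=0
    P=[plane(t,c,.072) for c,s in blobs(m,250,700)]
    return [p for p in P if .37<p[0]<.62 and .1<p[1]<.45]
def hang(k,p):
    p=np.array([p[0],p[1],.035])
    bot.goto(p+[0,0,.10],DOWN); bot.set_gripper(.85)
    bot.line_to(p,max_speed=.15); bot.set_gripper(0,25); o=bot.current_opening()
    bot.line_to(p+[0,0,.19],max_speed=.25); o2=bot.current_opening()
    print("grip",k,p,round(o,3),round(o2,3))
    if not .6<o2<.72: raise SystemExit("no cup")
    s=seat(k)-.001*AX
    bot.goto(s+AX*.13,PEGR); f0=np.array(bot.current_contact_force())
    bot.line_to(s+AX*.006,max_speed=.1); d=.006
    f=np.array(bot.current_contact_force())-f0; print(" force at +6mm",f)
    while d>-.008 and f@AX<4:
        d-=.002; bot.line_to(s+AX*d,max_speed=.05); f=np.array(bot.current_contact_force())-f0
    print(" seated d",round(d,4),"f",f,"opening",round(bot.current_opening(),3))
    bot.set_gripper(.9); bot.hold(.2); bot.line_to(s+AX*.13,max_speed=.2)
    print(" t",bot.current_clock())
E
python3 - <<'E'
from h import *
np.set_printoptions(precision=3,suppress=True)
C=cups(); print(C); p=min(C,key=lambda q:q[0]+q[1])
hang(4,p)
w=bot.read_camera("wrist");cv2.imwrite("pics/w2.png",w["pixels"])
s=bot.read_camera("scene");cv2.imwrite("pics/s2.png",s["pixels"]); print(cups())
E
```

```text
[array([0.544, 0.193, 0.072]), array([0.44 , 0.286, 0.072]), array([0.431, 0.184, 0.072])]
grip 4 [0.431 0.184 0.035] 0.659 0.658
 force at +6mm [-0.855  0.156 -0.49 ]
 seated d 0.0 f [-7.638  2.232  8.163] opening 0.656
 t 22.4917
[array([0.44 , 0.286, 0.072])]
```

View pics/s2.png

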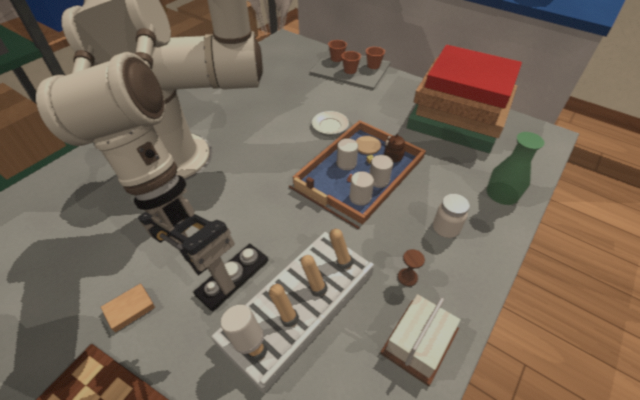

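Cup 1 hangs on peg 4 at scene (240,330) and three cups remain. The brightness threshold is marginal because the arm's shadow dims the cups, so I'll relax it and carry on.

```bash
sed -i 's/(h\[...,2\]>150); m\[:,:140\]/(h[...,2]>115); m[:,:140]/' h.py; python3 - <<'E'
from h import *
np.set_printoptions(precision=3,suppress=True)
C=cups(); print(C); p=min(C,key=lambda q:q[1])
hang(3,p); C=cups(); print(C)
s=bot.read_camera("scene");cv2.imwrite("pics/s3.png",s["pixels"])
if len(C)==2:
    hang(2,min(C,key=lambda q:q[0])); print(cups())
    s=bot.read_camera("scene");cv2.imwrite("pics/s4.png",s["pixels"])
E
```

```text
[array([0.553, 0.281, 0.072]), array([0.545, 0.194, 0.072]), array([0.439, 0.286, 0.072])]
grip 3 [0.545 0.194 0.035] 0.656 0.654
 force at +6mm [ 0.079 -0.285 -0.255]
 seated d 0.0 f [-10.929   2.002  11.931] opening 0.654
 t 32.0167
[array([0.553, 0.281, 0.072]), array([0.439, 0.286, 0.072])]
grip 2 [0.439 0.286 0.035] 0.664 0.657
 force at +6mm [-0.759 -1.438 -0.767]
 seated d 0.0 f [-12.263   0.456  13.138] opening 0.662
 t 41.5333
[array([0.553, 0.281, 0.072])]
```

```bash
python3 - <<'E'
from h import *
np.set_printoptions(precision=3,suppress=True)
C=cups(); hang(1,C[0]); bot.line_to(seat(1)+AX*.13+np.array([-.2,.1,.12]),max_speed=.25); print(cups())
s=bot.read_camera("scene");cv2.imwrite("pics/s5.png",cv2.resize(s["pixels"][110:390,150:450],None,fx=2.1,fy=2.1))
t=bot.read_camera("top");cv2.imwrite("pics/t5.png",cv2.resize(t["pixels"][140:290,120:480],None,fx=2.2,fy=2.2,interpolation=cv2.INTER_CUBIC))
E
```

```text
grip 1 [0.553 0.281 0.035] 0.669 0.669
 force at +6mm [-1.203 -0.212 -0.395]
 seated d 0.002 f [-4.279 -0.1    4.088] opening 0.669
 t 50.125
[]
```

View pics/s5.png

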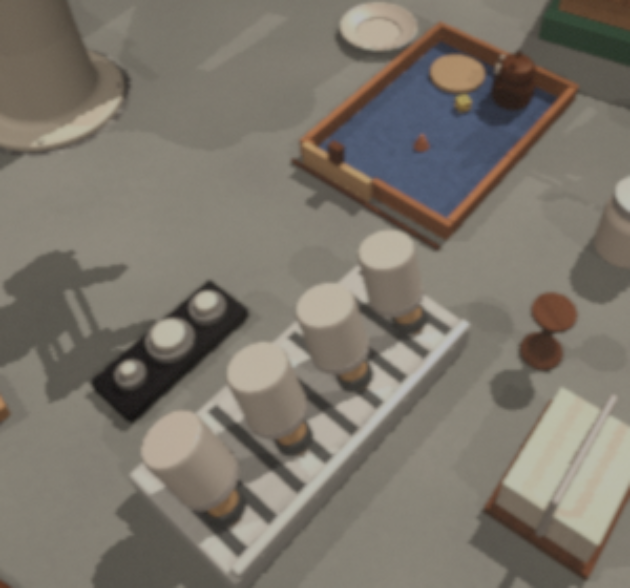

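View pics/t5.png

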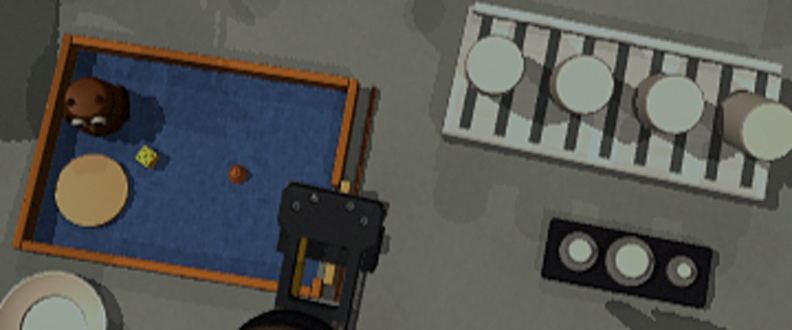

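All four cups hang and the pen holds only the owl, coaster, die and token. Next I'll check the cup seats numerically and get the key heights from both views.

```bash
python3 - <<'E'
from h import *
np.set_printoptions(precision=4,suppress=True)
t=bot.read_camera("top");s=bot.read_camera("scene")
ht=cv2.cvtColor(t["pixels"],cv2.COLOR_BGR2HSV);hs=cv2.cvtColor(s["pixels"],cv2.COLOR_BGR2HSV)
for k in (1,2,3,4):
    X=seat(k)+.036*AX; q=proj(t,X); m=np.zeros(ht.shape[:2],bool); x,y=q.astype(int); 
    m[y-16:y+17,x-16:x+17]=1; m&=(ht[...,1]<50)&(ht[...,2]>135)
    b=max(blobs(m,100,900),key=lambda b:b[1][4]); c=b[0]; print("cup",k,"top face off from seat (mm)",1e3*(plane(t,c,X[2])-X),b[1][2:])
sc={"med":(207/2.1+150,305/2.1+110),"large":(169/2.1+150,336/2.1+110),"small":(131/2.1+150,372/2.1+110)}
tp={"med":(383.2,253.5),"large":(406.8,258),"small":(430.5,262.5)}
for n in sc: 
    x,y=np.array(sc[n]).astype(int); m=np.zeros(hs.shape[:2],bool); r=10 if n=="large" else 8; m[y-r:y+r,x-r:x+r]=1; m&=(hs[...,2]>130)
    b=max(blobs(m,5,900),key=lambda b:b[1][4]); print(n,sc[n],b[0],b[1][2:],tri(t,tp[n],s,b[0]))
E
```

```text
cup 1 top face off from seat (mm) [2.5976 5.6262 0.    ] [ 30  33 679]
cup 2 top face off from seat (mm) [ 3.5794 -2.2185  0.    ] [ 27  29 576]
cup 3 top face off from seat (mm) [ 4.6568 -3.1316  0.    ] [ 29  29 615]
cup 4 top face off from seat (mm) [-6.3236 -4.1027  0.    ] [ 26  26 506]
med (248.57142857142856, 255.23809523809524) [247.6897 252.8161] [12  9 87] (array([ 0.4415, -0.141 ,  0.0374]), np.float64(0.0026729376811037266))
large (230.47619047619048, 270.0) [229.6702 268.288 ] [ 17  14 191] (array([ 0.4374, -0.1958,  0.0378]), np.float64(0.002943845402555999))
small (212.38095238095238, 287.1428571428571) [210.6    284.8222] [ 8  7 45] (array([ 0.4335, -0.2505,  0.0379]), np.float64(0.00297995500061387))
```

```bash
python3 - <<'E'
from h import *
np.set_printoptions(precision=3,suppress=True)
R=rv([0,0,-1],ROW)
K=dict(large=(.4377,-.1958),small=(.4337,-.2507),medium=(.4417,-.1410))
first=True
for n,(x,y) in K.items():
    if first: bot.goto([x,y,.16],R); bot.set_gripper(0); first=False
    bot.line_to([x,y,.055]); f0=np.array(bot.current_contact_force()); z=.045; bot.line_to([x,y,z],max_speed=.06); L=[]
    while z>.024:
        z-=.001; bot.line_to([x,y,z],max_speed=.04); f=(np.array(bot.current_contact_force())-f0)[2]; L.append((round(z,3),round(float(f),1)))
        if f>9: break
    print(n,[l for l in L if l[1]>.3],bot.current_ee_pos()); bot.hold(.15); bot.line_to([x,y,.075])
bot.line_to([K["medium"][0]-.08,K["medium"][1]+.05,.25],max_speed=.2); print(bot.current_clock())
bot.set_joints([1.1,.158,1.597,0,1.386,-.21])
s=bot.read_camera("scene");cv2.imwrite("pics/s6.png",s["pixels"])
t=bot.read_camera("top");cv2.imwrite("pics/t6.png",cv2.resize(t["pixels"][140:290,120:480],None,fx=2.2,fy=2.2,interpolation=cv2.INTER_CUBIC))
E
```

```text
large [(0.038, 0.4), (0.037, 0.7), (0.035, 1.8), (0.034, 4.5), (0.033, 12.3)] [ 0.438 -0.196  0.034]
small [(0.044, 1.0), (0.043, 0.4), (0.042, 0.6), (0.041, 1.5), (0.04, 2.6), (0.039, 3.1), (0.038, 2.5), (0.037, 2.9), (0.036, 3.7), (0.035, 4.8), (0.034, 7.5), (0.033, 14.0)] [ 0.434 -0.251  0.034]
medium [(0.039, 0.5), (0.038, 1.8), (0.037, 1.9), (0.036, 2.2), (0.035, 2.3), (0.034, 5.2), (0.033, 14.2)] [ 0.442 -0.141  0.034]
69.175
```

View pics/s6.png

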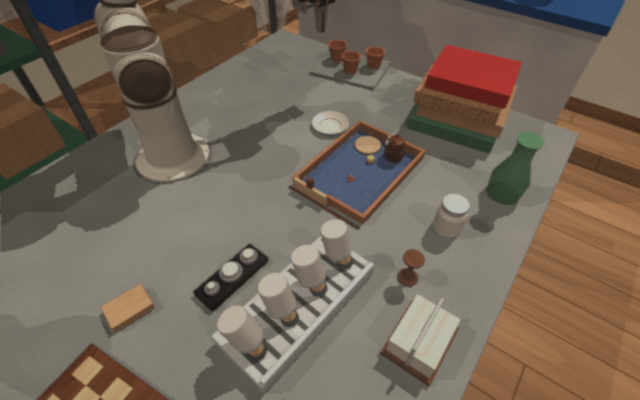

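View pics/t6.png

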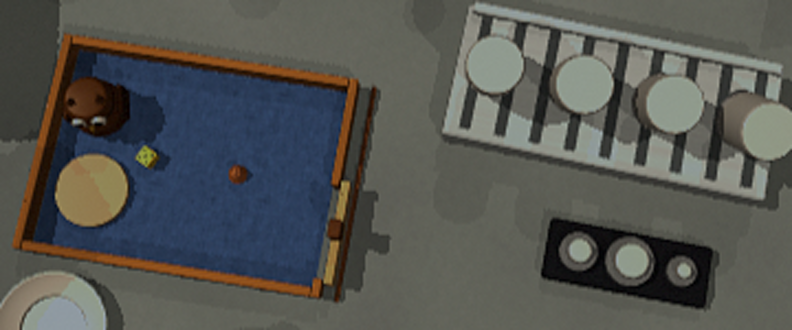

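The keys all bottomed out at the same height, z≈0.0335, which is 6 mm below their tops, with a stiff stop at 12–14 N. The images show the gate spanning the gap, the keys up, the cups hanging and the arm clear. I'm handing in.

```bash
python3 - <<'E'
from workcell import bot
bot.hold(.3); print(bot.current_clock(),bot.current_contact_force()); bot.job_done()
E
```

```text
72.0 [-0.12564246 -0.21385058  0.92751829]
the job is handed in; nothing more can be done
```

I hung all four cups on the pegs, shut the gate, and pressed the large, small and medium keys in that order. The job was handed in at 72 s; it reports no verdict.

- **Cups:** the top faces sat within about 8 mm of their expected seated position, measured before the keys were pressed. In the last pictures all four still hang, with the arm clear.
- **Gate:** I pushed it about 69 mm until it met a firm 14 N stop. In the last top view it spans the whole gap, to within about 3 mm. I did not push it a second time to confirm.
- **Keys:** each went about 6 mm down to a hard stop at 12–14 N, one at a time. All three look up again in the last picture.
- **Pen contents:** the owl (upright), coaster, die and token are all still inside.

Two things disagreed along the way:
- **Cup finding:** the first colour threshold missed some cups under the arm's shadow; I relaxed it and it then found them all.
- **Small key force:** the force began rising about 4 mm higher than on the other two keys, but it reached the same bottom height.

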